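# Gather ring castings in the lip corner of a tray

### The arm

A 7-joint arm with a two-finger parallel gripper is mounted at the origin on the work surface. World frame = base frame: x ahead of the robot, y to its left, z up, the work surface at z = 0. Lengths are in m, angles in rad, forces in N, time in s.
With the tool pointing down it reaches from about 0.4 to 0.85 m from the base axis. Payload 10.4 kg.
Tool frame: the origin (TCP) lies on the centre line of the jaws, within the pads' length; the fingertips stand 11 mm ahead of it and the grasp point (between the pads) lies 8 mm behind it; z points along the fingers, y is the line along which they close (so a half turn about z gives the same grasp; the last joint's range is limited). The gripper opens to 85 mm and grips with 20 to 120 N. Pads are 22 mm wide; open, the fingers measure 114 mm over their backs; the gripper's body (76 mm by 85 mm) begins 54 mm behind the grasp point. The pads swing forward as they close: fully open they stand 13 mm farther back than shut.
Start: joints at [1.285, 0.332, -0.065, 1.46, 0.022, 1.35, -0.088], TCP at [0.162, -0.604, 0.242] pointing down, gripper open.
Joint ranges: [-2.6, 2.6], [-0.5, 2.12], [-1.47, 1.34], [0.16, 2.42], [-1.27, 4.41], [0.06, 2.06], [-2.6, 2.6]. Speed limits (rad/s): [2.22, 2.22, 2.79, 2.79, 3.14, 3.14, 3.14].

### API

Orientations are given as a rotation vector (axis times angle).
In Python, from cell import get_state, vision, order gives the robot as it stands. The module is installed in compiled form; this text tells all that it offers.
- The arm moves only by the tool jog_arm, never from a script. Its argument "deltas" is a list of rows, each a list of 4 numbers: the shift along the tool's x, y, z in mm, then the turn about the tool's z in degrees. A call has 1 to 5 rows; each row shifts and turns the commanded pose from where the row before left it, along the tool's axes as they then stand; what a row does not reach is not made up. A row lasts 1/8 s, in which the tool goes at most 62.5 mm and 10.7 degrees, less where a joint would pass 70% of its speed; a pose out of reach is approached as far as the arm can. A call with a gripper value outside its range is refused whole. "claw" is the closure, from 0 (fully open) to 1 (shut), set as the call begins (left out, the last holds). The fingers move at their own pace and stop on an object; "grip_force" is the grip in N (left out, the last holds). Time passes only in rows, so rows that do not move let the fingers close. It gives the time, the measured TCP pose, the force, the opening and the grip force at its end, in the units of the state.
- get_state(): the state, without advancing time (a new reading comes with each control period).
- vision.camera(name): name is "side" or "top"; returns a dict with "frame" (384x512x3 uint8, blue, green, red), "K" (3x3 intrinsics, pixels), "position" and "attitude" of the camera in the world. Camera axes: x right, y down, z forward; pixel columns grow to the right and rows downward; lengths in m; the calibration is good to about 2 mm. A picture is of the moment at which its call begins. There is no depth.
- order.close_job(): hands the job in; it is judged then, once.
The state is a dict: "clock": time; "joint_positions": joint angles; "joint_velocities": joint speeds; "joint_efforts": joint torques, N m; "ee_pos": TCP position; "tcp_rot": TCP orientation; "ft_force": force on the tool from outside, world axes, zero at the start; "moment": the same for the moment, N m; "finger_gap": finger opening in m; "grip_force": force on a finger pad.
Only numpy, scipy, OpenCV 4.12 (cv2) and the standard library are available. Lean on these libraries where they do the work, as an engineer would, in place of code of your own. Each camera call takes 0.05 s, during which the arm holds its last target. There are 200 camera calls.

### The job

Pick up the small white tray by its rim, bring its pouring-lip corner over the white dish and tip it so that all four brass rings slide together into that lip corner, bunched there and not strung out along a wall, so that I can take them out with tweezers and anything I drop lands in the dish. Finish while still holding the tray like that: clearly tilted, lip corner lowest, low over the dish (no more than a hand's breadth above its rim) but touching neither the dish nor anything else. Don't spill a ring, and leave the dish and everything else on the bench where it is.

Things in the scene. Friction and masses are not known exactly. Their poses are not given: they have to be found in the camera images.
- tray: loose white plastic lab tray, open on top, at any yaw; 160 (its x) by 120 mm (its y) over the rim, 40 mm high; inside 142 x 102 mm, floor 3.5 mm thick; 0.18 to 0.29 kg. Origin: centre of its underside, z up. The top 22 mm of every wall is a turned-down skirt 9 mm thick, which can be gripped across from above, one finger inside and one outside; below it the wall is 3.5 mm, inner faces upright
- tray_corner (a point): the lip corner inside the tray, where the inner faces of its +x and +y walls meet the floor: (71, 51, 3.5) mm in the tray's frame. At this corner only, the rim is 10 mm lower for the last 26 mm of both walls and a V-shaped pouring lip juts out about 17 mm beyond the corner, 27 to 40 mm above the underside
- tray_grip_x (a point): top of the rim, middle of the short -x wall, mid-thickness: (-75.5, 0, 40) mm in the tray's frame; grip across the tray's x. Held by one wall the tray may sag a little in the fingers: grip firmly (60 N or more)
- tray_grip_y (a point): top of the rim, middle of the long -y wall, mid-thickness: (0, -55.5, 40) mm in the tray's frame; grip across the tray's y, firmly (60 N or more)
- ring0: brass ring casting (plain band, smooth) lying flat on the tray floor, 24 mm outside, 18 mm inside, 7 mm high, 14 g. Origin: centre of its underside. Slides by itself on a floor sloping more than about 7 to 11 degrees, and along a wall too at 20 to 30 degrees; if the rings wedge on one another, rocking the tilt from side to side frees them
- ring1: brass ring casting (plain band, smooth) lying flat on the tray floor, 24 mm outside, 18 mm inside, 7 mm high, 14 g. Origin: centre of its underside. Slides by itself on a floor sloping more than about 7 to 11 degrees, and along a wall too at 20 to 30 degrees; if the rings wedge on one another, rocking the tilt from side to side frees them
- ring2: brass ring casting (plain band, smooth) lying flat on the tray floor, 24 mm outside, 18 mm inside, 7 mm high, 14 g. Origin: centre of its underside. Slides by itself on a floor sloping more than about 7 to 11 degrees, and along a wall too at 20 to 30 degrees; if the rings wedge on one another, rocking the tilt from side to side frees them
- ring3: brass ring casting (plain band, smooth) lying flat on the tray floor, 24 mm outside, 18 mm inside, 7 mm high, 14 g. Origin: centre of its underside. Slides by itself on a floor sloping more than about 7 to 11 degrees, and along a wall too at 20 to 30 degrees; if the rings wedge on one another, rocking the tilt from side to side frees them
- dish: round white ceramic bowl, 160 mm across the rim, 45 mm high, standing on the bench to the left or the right of the robot's middle line, on the other side from the tray; 0.45 kg. Origin: centre of its underside
- dish_rim (a point): centre of the dish's mouth, at rim height, 45 mm above the bench
- flux: small amber glass bottle with a black cap, 32 mm across, 62 mm tall, standing; leave alone. Origin: centre of its underside
- gluestick: glue stick, 27 mm across, 88 mm tall, standing; leave alone. Origin: centre of its underside
- charcoal: black charcoal block 75 x 110 x 32 mm; leave alone. Origin: centre of its underside
- benchblock: square polished steel bench block 65 x 65 x 20 mm; leave alone. Origin: centre of its underside
- pliers: pliers with black rubber handles, about 140 mm long, lying, 12 mm high; leave alone. Origin: centre of its underside
- tin: round aluminium tin 52 mm across, 30 mm tall; leave alone. Origin: centre of its underside
- tweezers: dark steel tweezers 150 mm long, lying, 8 mm high; leave alone. Origin: centre of its underside
Things that resemble listed ones, but are neither listed nor needed, are in the scene too. Leave any green or red look-alike of the dish alone.

How it is judged:
On the way, in this order (a step that is already met when the one before it is completed fails the run):
1. the tray is lifted clear of the bench (height (world z) of tray_corner above 0.05 m), for 0.1 s.
2. over the dish, all four rings are gathered in the lip corner of the tilted tray (distance between each of ring0, ring1, ring2, ring3 and tray_corner below 0.07 m and angle between tray's own z axis and vertical above 0.2 rad and angle between tray's own x axis and vertical above 1.651 rad and angle between tray's own y axis and vertical above 1.651 rad and horizontal distance between tray_corner and dish_rim below 0.07 m), for 0.3 s.
At the end, for the whole second after the job is handed in: Tray gripped, still, tilted over 0.2 rad, +x and +y axes each 0.08 rad below level; inner lip corner within 70 mm (from above) of the dish centre, 10 to 115 mm over its rim; ring centres within 70 mm of that corner; dish and bystanders moved under 20 mm, untouched by the tray (all of step 2 and height (world z) of tray_corner between 0.055 and 0.16 m and contact force between the fingers and tray above 2 N and linear speed of tray below 0.03 m/s and contact force between tray and dish below 0.3 N and contact force between tray and flux below 0.3 N and contact force between tray and gluestick below 0.3 N and contact force between tray and charcoal below 0.3 N and contact force between tray and benchblock below 0.3 N and contact force between tray and pliers below 0.3 N and contact force between tray and tin below 0.3 N and contact force between tray and tweezers below 0.3 N and distance of each of dish, flux, gluestick, charcoal, benchblock, pliers, tin, tweezers from where it was at the start of the episode below 0.02 m); the arm keeps its last pose, push and grip.
It fails at once if a ring leaves the tray (distance between any of ring0, ring1, ring2, ring3 and tray above 0.1 m or z of any of ring0, ring1, ring2, ring3 in the frame of tray above 0.045 m).
It fails at once if the tray touches the dish (contact force between tray and dish above 1 N).
It fails at once if the dish or a bystander is moved by more than 20 mm (distance of any of dish, flux, gluestick, charcoal, benchblock, pliers, tin, tweezers from where it was at the start of the episode above 0.02 m).
It also fails if it takes over 51 s, if anything falls off the work surface, if the arm or the gripper's body presses on something with over 40 N, if the wrist force passes 120 N, or if a joint passes its speed limit or range.

## Working session

There is one attempt and no reset: what is moved stays moved. The work goes in short steps, Python scripts to look and compute and a tool call to move; the robot and the scene stay as the last step left them, time stands still between calls to the robot, and variables do not carry over. Pictures are saved under pics/ and viewed, at most 10 in all, crops included, and the job is handed in when it is done.

Besides the shell and the picture viewer there is one more tool, called after "Request:" as name([rows], argument=value, ...), one row to a line, values as JSON. jog_arm: Moves the arm, as the interface text tells. Its arguments: {"type":"object","properties":{"deltas":{"type":"array"},"claw":{"type":"number"},"grip_force":{"type":"number"}},"required":["deltas"]}

```bash
mkdir -p pics; python3 - <<'E'
from cell import get_state, vision
import cv2, numpy as np
s=get_state()
for k,v in s.items(): print(k,np.round(v,4))
from scipy.spatial.transform import Rotation as R
print(R.from_rotvec(s['tcp_rot']).as_matrix().round(3))
for n in('top','side'):
    c=vision.camera(n); cv2.imwrite(f'pics/{n}0.png',c['frame']); print(n,c['K'],c['position'],c['attitude'])
    np.savez(f'{n}0.npz',**{k:np.array(v) for k,v in c.items()})
E
python3 -c "
import cv2;[cv2.imwrite(f'pics/{n}0b.png',cv2.resize(cv2.imread(f'pics/{n}0.png'),(800,600),interpolation=cv2.INTER_CUBIC)) for n in('top','side')]"
```

```text
clock 0.0
joint_positions [ 1.2854  0.3329 -0.0647  1.4609  0.0216  1.3499 -0.0885]
joint_velocities [ 0.0004  0.0011  0.0002 -0.002  -0.0007 -0.0006 -0.    ]
joint_efforts [ 1.90000e-03 -6.25445e+01  5.02000e-02 -3.91602e+01  1.62000e-02
  9.90000e-03  0.00000e+00]
ee_pos [ 0.1623 -0.6032  0.2415]
tcp_rot [-3.1131e+00 -4.1150e-01  4.0000e-04]
ft_force [-0.3912  0.2169 -0.4481]
moment [-0.049   0.0091 -0.0144]
grip_force 0.0
finger_gap 0.0856
[[ 0.966  0.26  -0.   ]
 [ 0.26  -0.966  0.001]
 [-0.    -0.001 -1.   ]]
top [[367.38099734   0.         258.13839712]
 [  0.         367.38099734 191.44600288]
 [  0.           0.           1.        ]] [0.4171849  0.06959116 0.91033185] [-2.14978096  2.15158769 -0.18337429]
side [[399.07130477   0.         254.30873078]
 [  0.         399.07130477 193.70696494]
 [  0.           0.           1.        ]] [0.21767749 0.6878584  0.65151903] [-0.7173862   2.56587871 -1.22306778]
```

View pics/top0b.png

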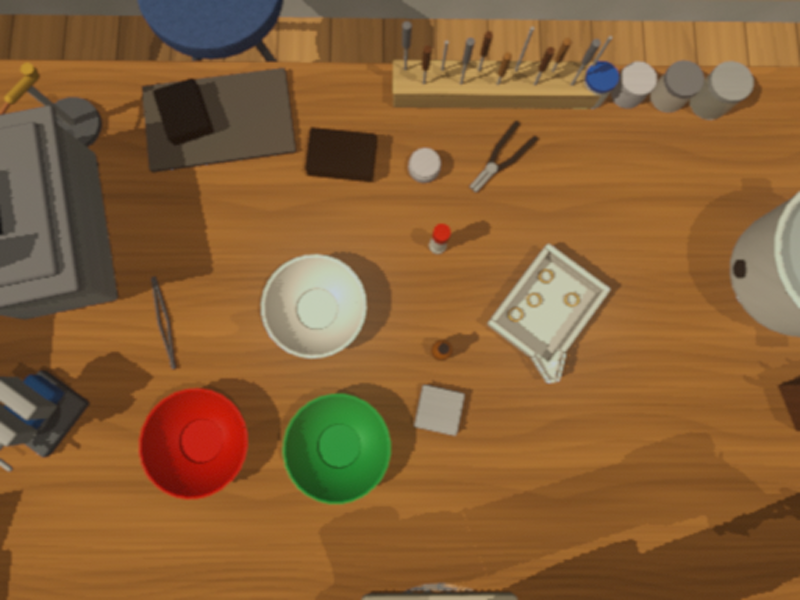

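View pics/side0b.png

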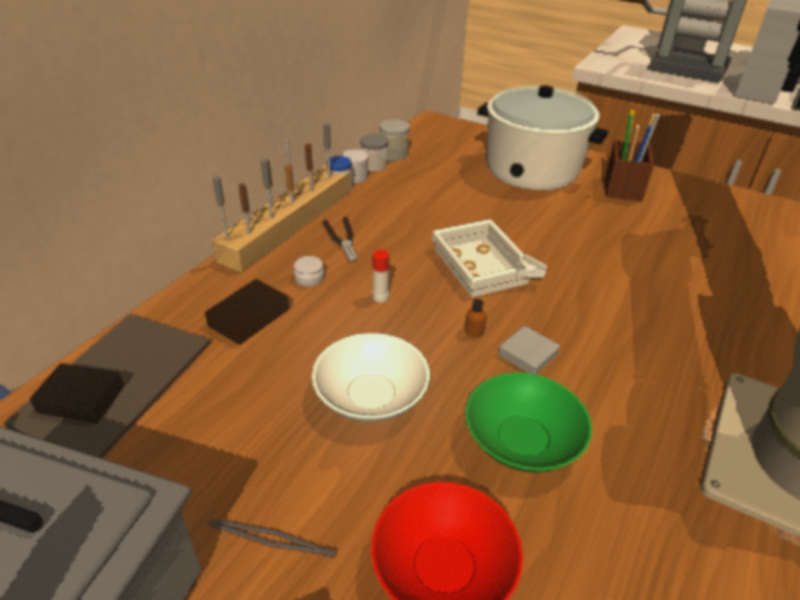

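```bash
cat > h.py <<'E'
import numpy as np
from scipy.spatial.transform import Rotation as R
def load(n,i=0): return np.load(f'{n}{i}.npz')
def ray(c,u,z):
    u=np.atleast_2d(u).astype(float); d=np.c_[u,np.ones(len(u))]@np.linalg.inv(c['K']).T
    d=d@R.from_rotvec(c['attitude']).as_matrix().T; p=c['position']
    return p+d*((z-p[2])/d[:,2])[:,None]
def proj(c,P):
    q=(np.atleast_2d(P)-c['position'])@R.from_rotvec(c['attitude']).as_matrix(); q=q@c['K'].T
    return q[:,:2]/q[:,2:]
E
python3 - <<'E'
from h import *
import cv2
c=load('top'); f=.64
pts={'lipc':(545,360),'left':(489,323),'top':(549,245),'right':(611,290)}
for k,v in pts.items(): print(k,ray(c,np.array(v)*f,.04).round(3))
print('dish',ray(c,np.array((314,306))*f,.045).round(3),'flux',ray(c,np.array((442,348))*f,.06).round(3),'glue',ray(c,np.array((441,233))*f,.088).round(3))
# fit rectangle via projected top rim using white mask in top & side
hsv=cv2.cvtColor(c['frame'],cv2.COLOR_BGR2HSV)
m=((hsv[...,1]<70)&(hsv[...,2]>110)).astype(np.uint8); m[:, :300]=0;m[:150]=0;m[260:]=0;m[:,400:]=0
n,l,s,ce=cv2.connectedComponentsWithStats(m); i=1+s[1:,4].argmax(); print(s[i],ce[i])
cv2.imwrite('pics/crop.png',cv2.resize(c['frame'][140:260,295:405],None,fx=5,fy=5,interpolation=cv2.INTER_CUBIC))
E
```

```text
lipc [[ 0.457 -0.161  0.04 ]]
left [[ 0.514 -0.077  0.04 ]]
top [[ 0.636 -0.174  0.04 ]]
right [[ 0.565 -0.268  0.04 ]]
dish [[0.539 0.189 0.045]] flux [[ 0.474 -0.003  0.06 ]] glue [[ 0.642 -0.001  0.088]]
[ 313  157   78   88 3114] [351.68786127 198.82723186]
```

View pics/crop.png

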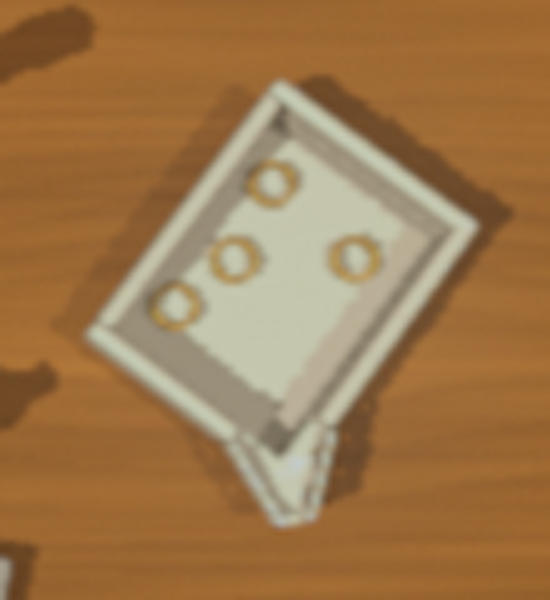

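```bash
cat >> h.py <<'E'
from cell import get_state
def tray_fit(c,uv):
    from scipy.optimize import least_squares
    M=np.array([[-80,-60,40],[80,-60,40],[-80,60,40]])/1e3 # top,left,right
    def T(p,m): return R.from_euler('z',p[2]).apply(m)+[p[0],p[1],0]
    r=least_squares(lambda p:(proj(c,T(p,M))-uv).ravel(),[.55,-.17,2.5])
    return r.x,r.fun,T
def go(P,az_y=None,rows=1):
    s=get_state(); A=R.from_rotvec(s['tcp_rot']); d=A.inv().apply(np.array(P)-s['ee_pos'])*1e3
    y=A.as_matrix()[:,1]; print('tool shift',d.round(1),'tool y az',np.degrees(np.arctan2(y[1],y[0])).round(1))
E
python3 - <<'E'
from h import *
c=load('top')
uv=np.array([[282,82],[88,335],[480,228]])/5+[295,140]-.4
p,f,T=tray_fit(c,uv); print('tray',p[:2].round(4),np.degrees(p[2]).round(1),'res',f.round(2))
print('gripx',T(p,np.array([[-.0755,0,.04]])).round(4),'gripy',T(p,np.array([[0,-.0555,.04]])).round(4),'corner',T(p,np.array([[.071,.051,.0035]])))
r=ray(c,np.array([[273,184],[235,260],[176,305],[356,259]])/5+[295,140]-.4,.007)
print((R.from_euler('z',-p[2]).apply(r-[p[0],p[1],0])*1e3).round(0))
s=load('side'); print(proj(s,T(p,np.array([[-80,-60,40],[80,-60,40],[-80,60,40]])/1e3))/.64)
go([*T(p,np.array([[0,-.0555,.04]]))[0,:2],.2])
E
```

```text
tray [ 0.5394 -0.1714] 142.0 res [-0.13 -0.45 -0.26  0.24  0.4   0.18]
gripx [[ 0.5989 -0.2179  0.04  ]] gripy [[ 0.5736 -0.1277  0.04  ]] corner [[ 0.45209792 -0.16783921  0.0035    ]]
[[-46. -30.   7.]
 [ -3. -22.   7.]
 [ 34. -32.   7.]
 [-41.  25.   7.]]
[[433.47577548 229.78228099]
 [473.27707996 280.24010325]
 [492.33878903 218.08654514]]
tool shift [ 520.8 -352.3   42. ] tool y az -74.9
```

Request:
jog_arm([
  [10,-20,-55,-10],
  [10,-20,-55,-10],
  [10,-20,-55,-10],
  [10,-20,-55,-10],
  [10,-20,-55,-10],
], claw=0.6)

```text
clock: 0.72
ee_pos: [0.1462, -0.4952, 0.5189]
tcp_rot: [-2.643, -1.698, -0.0]
ft_force: [-0.3, -0.5, 0.6]
finger_gap: 0.0342
grip_force: 0.0
```

```bash
cat >> h.py <<'E'
def st():
    s=get_state(); A=R.from_rotvec(s['tcp_rot']).as_matrix()
    print('t',s['clock'],'p',np.round(s['ee_pos'],4),'q',np.round(s['joint_positions'],2),'gap',round(s['finger_gap'],4),'toolz',A[:,2].round(3),'tooly',A[:,1].round(3))
E
python3 -c "
from h import *
st()"
```

```text
t 0.725 p [ 0.1462 -0.4952  0.5189] q [ 1.33  0.11 -0.15  1.15  0.02  1.88  0.75] gap 0.0342 toolz [-0.  0. -1.] tooly [ 0.909 -0.416 -0.   ]
```

Request:
jog_arm([
  [50,22,-25,0],
  [50,22,-25,0],
  [50,22,-25,0],
  [50,22,-25,0],
  [50,22,-25,0],
])

```text
clock: 1.35
ee_pos: [0.3059, -0.3587, 0.6034]
tcp_rot: [2.641, 1.685, -0.001]
ft_force: [0.6, 0.5, -0.6]
finger_gap: 0.0339
grip_force: 0.0
```

```bash
python3 -c "
from h import *
st()"
```

```text
t 1.35 p [ 0.3059 -0.3587  0.6034] q [ 0.73  0.07  0.04  1.01 -0.    2.05  0.33] gap 0.0339 toolz [ 0.004 -0.008 -1.   ] tooly [ 0.907 -0.421  0.007]
```

Request:
jog_arm([
  [30,15,-30,0],
  [30,15,-30,0],
  [30,15,-30,0],
])

```text
clock: 1.72
ee_pos: [0.3413, -0.3319, 0.6179]
tcp_rot: [2.621, 1.67, 0.007]
ft_force: [0.5, 0.5, -0.4]
finger_gap: 0.0344
grip_force: 0.0
```

```bash
python3 -c "
from h import *
st()"
```

```text
t 1.725 p [ 0.3413 -0.3319  0.6179] q [ 0.15  0.07  0.59  0.99 -0.04  2.06  0.28] gap 0.0344 toolz [ 0.022 -0.026 -0.999] tooly [ 0.906 -0.422  0.031]
```

Request:
jog_arm([
  [0,0,-60,0],
  [0,0,-60,0],
  [0,0,-60,0],
])

```text
clock: 2.1
ee_pos: [0.3375, -0.3263, 0.6639]
tcp_rot: [2.536, 1.619, 0.044]
ft_force: [1.3, -0.3, -0.0]
finger_gap: 0.0349
grip_force: 0.0
```

```bash
python3 -c "
from h import *
st()"
```

```text
t 2.1 p [ 0.3375 -0.3263  0.6639] q [-0.16  0.03  0.88  0.93 -0.02  2.06  0.28] gap 0.0349 toolz [ 0.096 -0.096 -0.991] tooly [ 0.901 -0.415  0.127]
```

Request:
jog_arm([
  [20,10,50,-10.5],
  [20,10,50,-10.5],
  [0,0,50,-10.5],
  [0,0,50,-10.5],
], claw=0.6)

```text
clock: 2.6
ee_pos: [0.388, -0.315, 0.4642]
tcp_rot: [1.779, 2.424, -0.029]
ft_force: [0.5, -0.7, 0.2]
finger_gap: 0.0345
grip_force: 0.0
```

```bash
python3 -c "
from h import *
st(); go([.5736,-.1277,.12])"
```

```text
t 2.6 p [ 0.388  -0.315   0.4642] q [-0.3  -0.16  0.76  1.49  0.15  1.63  0.79] gap 0.0345 toolz [ 0.097 -0.095 -0.991] tooly [0.951 0.303 0.064]
tool shift [164.2 211.3 341.1] tool y az 17.7
```

Request:
jog_arm([
  [15,50,20,-8.5],
  [15,50,20,-8.5],
  [15,50,20,-8.5],
  [15,50,20,-8.8],
])

```text
clock: 3.1
ee_pos: [0.5384, -0.1724, 0.3851]
tcp_rot: [0.992, 2.85, -0.089]
ft_force: [0.7, -0.3, -0.3]
finger_gap: 0.0341
grip_force: 0.0
```

```bash
python3 -c "
from h import *
st(); go([.5736,-.1277,.12])"
```

```text
t 3.1 p [ 0.5384 -0.1724  0.3851] q [-0.45  0.06  0.68  1.51  0.03  1.47  1.12] gap 0.0341 toolz [ 0.096 -0.096 -0.991] tooly [ 0.622  0.783 -0.015]
tool shift [ 35.7  60.9 261.8] tool y az 51.6
```

Request:
jog_arm([
  [9,16,52,-0.4],
  [9,15,52,0],
  [9,15,52,0],
  [9,15,52,0],
  [0,0,54,0],
])

```text
clock: 3.72
ee_pos: [0.5729, -0.1268, 0.119]
tcp_rot: [0.985, 2.852, -0.087]
ft_force: [0.7, -0.5, -0.2]
finger_gap: 0.034
grip_force: 0.0
```

```bash
python3 -c "
from h import *
st(); go([.5736,-.1277,.027])"
```

```text
t 3.725 p [ 0.5729 -0.1268  0.119 ] q [-0.43  0.31  0.61  1.84 -0.12  0.94  1.12] gap 0.034 toolz [ 0.097 -0.094 -0.991] tooly [ 0.618  0.786 -0.015]
tool shift [11.3  1.1 91.3] tool y az 51.8
```

Request:
jog_arm([
  [4,0,31,0],
  [4,1,30,0],
  [3,0,30,0],
  [0,0,0,0],
])

```text
clock: 4.22
ee_pos: [0.5717, -0.1299, 0.0271]
tcp_rot: [0.99, 2.855, -0.092]
ft_force: [0.3, 0.4, 0.1]
finger_gap: 0.0339
grip_force: 0.0
```

```bash
python3 -c "
from h import *
st(); go([.5736,-.1277,.027])
from cell import vision
import cv2
c=vision.camera('side'); cv2.imwrite('pics/s1.png',cv2.resize(c['frame'][120:230,230:370],(800,628))[:600])
"
```

```text
t 4.225 p [ 0.5717 -0.1299  0.0271] q [-0.37  0.45  0.56  1.9  -0.21  0.76  1.18] gap 0.0339 toolz [ 0.092 -0.096 -0.991] tooly [ 0.62   0.784 -0.018]
tool shift [-0.1  2.9  0.1] tool y az 51.7
```

View pics/s1.png

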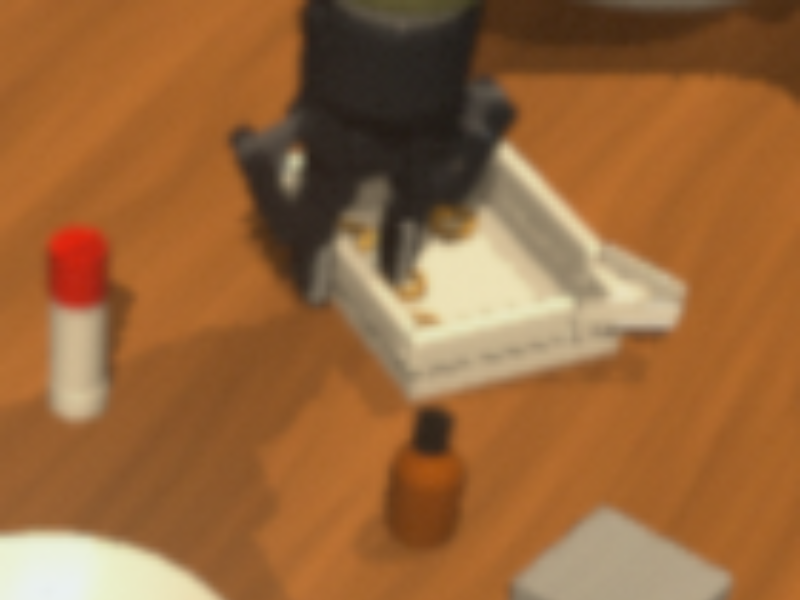

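The side view shows the fingers straddling the −y wall, with the outer tip at (315,300) and the inner tip at (400,280). No ring is pinched. I'll centre the fingers on the wall and close.

Request:
jog_arm([
  [0,3,0,0],
  [0,0,0,0],
  [0,0,0,0],
  [0,0,0,0],
  [0,0,0,0],
], claw=1.0, grip_force=90)

```text
clock: 4.9
ee_pos: [0.5768, -0.127, 0.0308]
tcp_rot: [0.987, 2.849, -0.086]
ft_force: [-0.0, 1.3, 6.2]
finger_gap: 0.0071
grip_force: 88.8
```

Request:
jog_arm([
  [0,0,-10,0],
  [0,0,-20,0],
  [0,0,-30,0],
  [0,0,-30,0],
  [0,0,-20,0],
])

```text
clock: 5.52
ee_pos: [0.565, -0.1172, 0.1409]
tcp_rot: [0.989, 2.849, -0.087]
ft_force: [0.2, 0.3, -2.7]
finger_gap: 0.0071
grip_force: 88.2
```

```bash
python3 -c "
from h import *
st(); go([.60,.05,.5])
from cell import vision
import cv2
c=vision.camera('side'); cv2.imwrite('pics/s2.png',cv2.resize(c['frame'][60:270,180:460],(800,600)))
"
```

```text
t 5.525 p [ 0.565  -0.1172  0.1409] q [-0.48  0.26  0.63  1.85 -0.08  0.98  1.08] gap 0.0071 toolz [ 0.099 -0.095 -0.991] tooly [ 0.62   0.784 -0.013]
tool shift [  26.3  148.  -368.1] tool y az 51.7
```

View pics/s2.png

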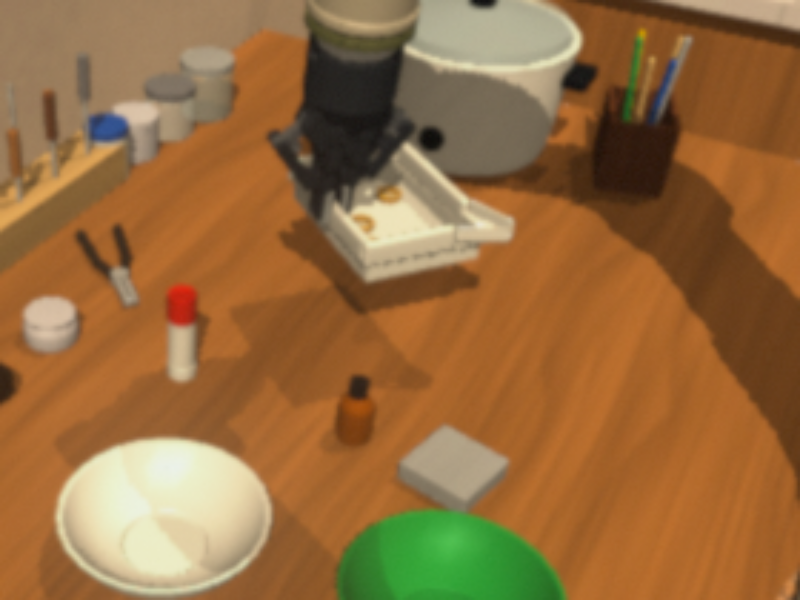

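Request:
jog_arm([
  [5,15,-35,0],
  [5,30,-50,0],
  [5,30,-50,0],
  [5,30,-50,0],
  [5,30,-50,0],
])

```text
clock: 6.2
ee_pos: [0.6059, 0.0272, 0.3678]
tcp_rot: [0.989, 2.85, -0.088]
ft_force: [0.9, 0.3, -1.5]
finger_gap: 0.0067
grip_force: 88.3
```

Request:
jog_arm([
  [0,15,-50,0],
  [0,10,-50,0],
  [0,0,-50,0],
  [0,0,-50,0],
])

```text
clock: 6.7
ee_pos: [0.6015, 0.0652, 0.5655]
tcp_rot: [0.989, 2.85, -0.088]
ft_force: [-0.3, -1.0, -2.3]
finger_gap: 0.007
grip_force: 88.3
```

```bash
python3 -c "
from h import *
st()"
```

```text
t 6.7 p [0.6015 0.0652 0.5655] q [-0.62  0.32  0.61  0.86 -0.09  1.92  0.82] gap 0.007 toolz [ 0.097 -0.095 -0.991] tooly [ 0.62   0.784 -0.015]
```

Request:
jog_arm([
  [0,0,-50,0],
  [0,0,-55,0],
  [0,0,-55,0],
  [0,0,-55,0],
])

```text
clock: 7.2
ee_pos: [0.549, 0.0739, 0.6835]
tcp_rot: [0.947, 2.751, -0.018]
ft_force: [-0.4, 0.7, -2.9]
finger_gap: 0.007
grip_force: 90.0
```

```bash
cat >> h.py <<'E'
Rg=R.from_rotvec([.987,2.849,-.086])
def tray_now():
    s=get_state(); D=R.from_rotvec(s['tcp_rot'])*Rg.inv(); A=(D*R.from_euler('z',142,degrees=True))
    M=A.as_matrix(); p=s['ee_pos']; pg=np.array([.5768,-.127,.0308])
    T0=np.array([.5394,-.1714,0]); f=lambda m: p+D.apply(R.from_euler('z',142,degrees=True).apply(m)+T0-pg)
    print('x down',-M[2,0].round(3),'y down',-M[2,1].round(3),'tilt',np.degrees(np.arccos(M[2,2])).round(1),'corner',f(np.array([.071,.051,.0035])).round(3),'centre',f(np.zeros(3)).round(3))
E
python3 -c "
from h import *
st();tray_now()"
```

```text
t 7.2 p [0.549  0.0739 0.6835] q [-0.76  0.28  0.8   0.66 -0.13  2.06  0.83] gap 0.007 toolz [ 0.213 -0.087 -0.973] tooly [0.608 0.791 0.063]
x down 0.087 y down 0.075 tilt 6.6 corner [0.429 0.032 0.642] centre [0.516 0.029 0.648]
```

Request:
jog_arm([
  [0,0,-55,0],
  [0,0,-55,0],
  [0,0,-55,0],
])

```text
clock: 7.58
ee_pos: [0.4937, 0.0767, 0.7462]
tcp_rot: [0.902, 2.649, 0.051]
ft_force: [-0.2, 1.5, -2.8]
finger_gap: 0.0069
grip_force: 90.0
```

```bash
python3 -c "
from h import *
st();tray_now()"
```

```text
t 7.575 p [0.4937 0.0767 0.7462] q [-1.19  0.2   1.24  0.67 -0.13  2.06  0.85] gap 0.0069 toolz [ 0.329 -0.075 -0.941] tooly [0.586 0.798 0.142]
x down 0.176 y down 0.153 tilt 13.5 corner [0.38  0.034 0.69 ] centre [0.466 0.032 0.707]
```

Request:
jog_arm([
  [-15,15,-55,0],
  [-15,15,-55,0],
  [-15,15,-55,0],
])

```text
clock: 7.95
ee_pos: [0.4649, 0.133, 0.8244]
tcp_rot: [0.709, 2.535, 0.174]
ft_force: [1.1, -0.6, -2.7]
finger_gap: 0.0073
grip_force: 90.3
```

```bash
python3 -c "
from h import *
st();tray_now()"
```

```text
t 7.95 p [0.4649 0.133  0.8244] q [-1.31  0.2   1.34  0.5  -0.19  2.06  0.85] gap 0.0073 toolz [ 0.497 -0.011 -0.868] tooly [0.453 0.856 0.249]
x down 0.309 y down 0.259 tilt 23.8 corner [0.369 0.079 0.749] centre [0.45  0.087 0.781]
```

Request:
jog_arm([
  [-10,10,-55,0],
])

```text
clock: 8.07
ee_pos: [0.4289, 0.2296, 0.8372]
tcp_rot: [0.397, 2.591, 0.286]
ft_force: [3.4, 1.9, -2.5]
finger_gap: 0.0068
grip_force: 90.3
```

```bash
python3 -c "
from h import *
st();tray_now()"
```

```text
t 8.075 p [0.4289 0.2296 0.8372] q [-1.45  0.22  1.34  0.45 -0.28  2.06  0.89] gap 0.0068 toolz [ 0.506  0.127 -0.853] tooly [0.225 0.936 0.272]
x down 0.325 y down 0.283 tilt 25.5 corner [0.351 0.155 0.758] centre [0.426 0.182 0.792]
```

```bash
python3 -c "
from h import *
st();tray_now();go([.617,.264,.32])"
```

```text
t 8.075 p [0.4289 0.2296 0.8372] q [-1.45  0.22  1.34  0.45 -0.28  2.06  0.89] gap 0.0068 toolz [ 0.506  0.127 -0.853] tooly [0.225 0.936 0.272]
x down 0.325 y down 0.283 tilt 25.5 corner [0.351 0.155 0.758] centre [0.426 0.182 0.792]
tool shift [ 84.5 -66.5 540.8] tool y az 76.5
```

Now I'll descend towards a point about 140 mm above the final pose.

Request:
jog_arm([
  [0,0,25,0],
  [0,-2,40,0],
  [4,-4,45,0],
  [8,-6,45,0],
  [8,-6,45,0],
])

```text
clock: 8.7
ee_pos: [0.4841, 0.2325, 0.6894]
tcp_rot: [0.425, 2.61, 0.295]
ft_force: [1.5, 0.4, -1.8]
finger_gap: 0.0063
grip_force: 90.4
```

```bash
python3 -c "
from h import *
st();tray_now();go([.617,.264,.32])"
```

```text
t 8.7 p [0.4841 0.2325 0.6894] q [-1.93 -0.3   0.86  1.11  0.6   1.77  0.46] gap 0.0063 toolz [ 0.487  0.131 -0.863] tooly [0.244 0.929 0.279]
x down 0.3 y down 0.29 tilt 24.6 corner [0.403 0.16  0.611] centre [0.48  0.185 0.644]
tool shift [ 54.9 -41.5 387.8] tool y az 75.3
```

Request:
jog_arm([
  [6,-5,40,0],
  [6,-5,40,0],
  [6,-5,40,0],
  [6,-4,40,0],
  [6,-4,40,0],
])

```text
clock: 9.32
ee_pos: [0.5518, 0.2459, 0.4968]
tcp_rot: [0.43, 2.61, 0.291]
ft_force: [-0.2, -1.0, -2.7]
finger_gap: 0.0069
grip_force: 90.3
```

```bash
python3 -c "
from h import *
st();tray_now();go([.617,.264,.32])"
```

```text
t 9.325 p [0.5518 0.2459 0.4968] q [-1.9  -0.4   0.95  1.55  0.64  1.39  0.35] gap 0.0069 toolz [ 0.487  0.127 -0.864] tooly [0.249 0.928 0.277]
x down 0.299 y down 0.287 tilt 24.5 corner [0.47  0.174 0.419] centre [0.547 0.199 0.451]
tool shift [ 26.  -16.  186.8] tool y az 75.0
```

Request:
jog_arm([
  [5,-3,37,0],
  [5,-3,37,0],
  [5,-3,37,0],
  [5,-3,37,0],
  [5,-3,37,0],
])

```text
clock: 9.95
ee_pos: [0.6152, 0.2637, 0.3248]
tcp_rot: [0.428, 2.604, 0.285]
ft_force: [25.2, -43.6, -18.9]
finger_gap: 0.0069
grip_force: 90.0
```

```bash
cat > look.py <<'E'
from h import *; import sys,cv2
from cell import vision
st();tray_now();go([.617,.264,.20])
i=sys.argv[1]
a,b=[vision.camera(n) for n in('top','side')]
for n,c in(('top',a),('side',b)): np.savez(f'{n}{i}.npz',**{k:np.array(v) for k,v in c.items()})
cv2.imwrite(f'pics/l{i}.png',np.hstack([cv2.resize(a['frame'][100:260,130:290],(400,400)),cv2.resize(b['frame'][110:310,150:350],(400,400))]))
E
python3 look.py 3
```

```text
t 9.95 p [0.6152 0.2637 0.3248] q [-2.21 -0.5   1.34  1.77  0.85  1.11  0.21] gap 0.0069 toolz [ 0.492  0.123 -0.862] tooly [0.248 0.929 0.274]
x down 0.306 y down 0.284 tilt 24.7 corner [0.534 0.191 0.247] centre [0.611 0.216 0.28 ]
tool shift [ 51.8 -33.5 108.5] tool y az 75.1
```

View pics/l3.png

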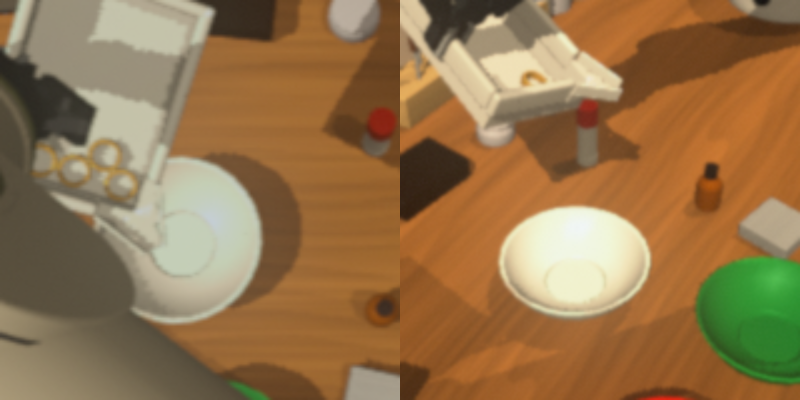

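```bash
cat > fk.py <<'E'
from h import *
import itertools
from scipy.optimize import least_squares
D=[([1.2854,.3329,-.0647,1.4609,.0216,1.3499,-.0885],[.1623,-.6032,.2415],[-3.1131,-.4115,0]),
([1.33,.11,-.15,1.15,.02,1.88,.75],[.1462,-.4952,.5189],[-2.643,-1.698,0]),
([.73,.07,.04,1.01,0,2.05,.33],[.3059,-.3587,.6034],[2.641,1.685,-.001]),
([.15,.07,.59,.99,-.04,2.06,.28],[.3413,-.3319,.6179],[2.621,1.67,.007]),
([-.16,.03,.88,.93,-.02,2.06,.28],[.3375,-.3263,.6639],[2.536,1.619,.044]),
([-.3,-.16,.76,1.49,.15,1.63,.79],[.388,-.315,.4642],[1.779,2.424,-.029]),
([-.45,.06,.68,1.51,.03,1.47,1.12],[.5384,-.1724,.3851],[.992,2.85,-.089]),
([-.43,.31,.61,1.84,-.12,.94,1.12],[.5729,-.1268,.119],[.985,2.852,-.087]),
([-.37,.45,.56,1.9,-.21,.76,1.18],[.5717,-.1299,.0271],[.99,2.855,-.092]),
([-.62,.32,.61,.86,-.09,1.92,.82],[.6015,.0652,.5655],[.989,2.85,-.088]),
([-.76,.28,.8,.66,-.13,2.06,.83],[.549,.0739,.6835],[.947,2.751,-.018]),
([-1.19,.2,1.24,.67,-.13,2.06,.85],[.4937,.0767,.7462],[.902,2.649,.051]),
([-1.9,-.4,.95,1.55,.64,1.39,.35],[.5518,.2459,.4968],[.43,2.61,.291]),
([-2.21,-.5,1.34,1.77,.85,1.11,.21],[.6152,.2637,.3248],[.428,2.604,.285])]
ax='zyzyzyz'
def chain(q,s):
    r=R.identity(); o=[r]
    for a,x,k in zip(ax,q,s): r=r*R.from_euler(a,k*x); o.append(r)
    return o
best=None
for t in itertools.product([1,-1],repeat=3):
    s=[-1,1,t[0],1,t[1],1,t[2]]
    E=[chain(q,s)[-1].inv()*R.from_rotvec(w) for q,p,w in D]; m=R.concatenate(E).mean()
    e=np.mean([(m.inv()*x).magnitude() for x in E])
    if best is None or e<best[0]: best=(e,s,m)
S,C=best[1],best[2]
# offsets: shoulder z, upper(x,z), fore(x,z), hand(x,z)
def rowsA(q):
    o=chain(q,S); M=lambda i:o[i].as_matrix()
    return np.c_[[0,0,1],M(3)[:,0],M(3)[:,2],M(5)[:,0],M(5)[:,2],M(7)[:,2]]
A=np.vstack([rowsA(q) for q,_,_ in D]); b=np.hstack([p for _,p,_ in D])
L=np.linalg.lstsq(A,b,rcond=None)[0]; res=A@L-b
def fk(q): return rowsA(q)@L, chain(q,S)[-1]*C
lo=np.array([-2.6,-.5,-1.47,.16,-1.27,.06,-2.6]); hi=np.array([2.6,2.12,1.34,2.42,4.41,2.06,2.6])
def ik(p,w,q0,reg=.003,qm=None):
    Rt=R.from_rotvec(w); qm=q0 if qm is None else qm
    def f(q):
        P,r=fk(q); return np.r_[(P-p)*10,(Rt.inv()*r).as_rotvec()*3,reg*(q-qm)]
    return least_squares(f,np.clip(q0,lo+.02,hi-.02),bounds=(lo,hi))
if __name__=='__main__':
    print(best[0],S,C.as_rotvec().round(2),L.round(3),np.abs(res).max())
    s=get_state(); print(np.round(s['ft_force'],1),np.round(s['moment'],1),np.round(s['joint_velocities'],2),np.round(s['joint_efforts'],0))
    w=s['tcp_rot']; p=np.array([.617,.264,.18])
    for q0 in ([-.5,.5,.3,1.5,0,1,.8],[-.3,.5,0,1.5,0,1,.8],[.5,.5,-.9,1.5,0,1,.5],s['joint_positions']):
        r=ik(p,w,np.array(q0)); P,_=fk(r.x); print(r.x.round(2),np.abs(P-p).max().round(4),r.cost.round(5))
E
python3 fk.py
```

```text
0.005677752349903503 [-1, 1, -1, 1, -1, 1, -1] [0.   0.   1.57] [ 0.372 -0.002  0.433  0.003  0.49   0.431] 0.04093868308154941
[-1.4  1.8 -2.1] [0.1 0.8 0.1] [ 0.07 -0.02  0.04 -0.05 -0.18 -0.03  0.1 ] [  2.  24. -17. -39.   6.  -1.  -2.]
[-0.67  0.09  0.2   2.02  0.18  0.52  0.65] 0.0 0.0
[-0.42  0.09 -0.06  2.02  0.23  0.53  0.61] 0.0 0.0
[ 0.38  0.14 -0.91  2.02  0.44  0.56  0.44] 0.0 0.0
[-1.43  0.16  1.02  2.02 -0.07  0.52  0.85] 0.0 1e-05
```

Request:
jog_arm([
  [-7,5,5,0],
  [-7,5,5,0],
  [-7,5,5,0],
  [0,0,0,0],
])

```text
clock: 10.55
ee_pos: [0.623, 0.2613, 0.3321]
tcp_rot: [0.427, 2.595, 0.304]
ft_force: [-0.1, -0.2, -2.4]
finger_gap: 0.0069
grip_force: 91.3
```

```bash
python3 -c "
from h import *
st();tray_now()
s=get_state();w=R.from_rotvec(s['tcp_rot'])
M0=np.array([-.306,-.284,.91])
for th in(-30,-20,-10,10,20,30):
    D=w*R.from_euler('z',th,degrees=True)*Rg.inv()*R.from_euler('z',142,degrees=True); print(th,(-D.as_matrix()[2]).round(2))
"
```

```text
t 10.55 p [0.623  0.2613 0.3321] q [-2.2  -0.5   1.34  1.75  0.85  1.1   0.23] gap 0.0069 toolz [ 0.5    0.135 -0.855] tooly [0.243 0.926 0.288]
x down 0.311 y down 0.298 tilt 25.5 corner [0.543 0.19  0.252] centre [0.619 0.214 0.286]
-30 [ 0.4   0.04 -0.92]
-20 [ 0.38  0.13 -0.91]
-10 [ 0.35  0.22 -0.91]
10 [ 0.26  0.37 -0.89]
20 [ 0.19  0.43 -0.88]
30 [ 0.11  0.48 -0.87]
```

```bash
cat > sim.py <<'E'
from fk import *
def step(q,p,Rt,lam=1e-4):
    q=q.copy()
    for _ in range(6):
        P,r=fk(q); e=np.r_[p-P,(Rt*r.inv()).as_rotvec()]
        if np.abs(e).max()<1e-4: break
        J=np.zeros((6,7))
        for i in range(7):
            d=q.copy(); d[i]+=1e-5; P2,r2=fk(d); J[:,i]=np.r_[(P2-P),(r2*r.inv()).as_rotvec()]/1e-5
        free=np.ones(7,bool)
        for _ in range(3):
            Jf=J[:,free]; dq=np.zeros(7); dq[free]=Jf.T@np.linalg.solve(Jf@Jf.T+lam*np.eye(6),e)
            bad=((q+dq<lo)|(q+dq>hi))&free
            if not bad.any(): break
            free&=~bad
        q=np.clip(q+np.clip(dq,-.3,.3),lo,hi)
    return q
def run(q,rows):
    q=np.array(q,float); p,r=fk(q)
    for d in rows:
        p=p+r.apply(np.array(d[:3])/1e3); r=r*R.from_euler('z',d[3],degrees=True); q=step(q,p,r)
        P,rr=fk(q); p,r=P,rr
    return q
if __name__=='__main__':
    q=run([-.48,.26,.63,1.85,-.08,.98,1.08],[[5,15,-35,0]]+[[5,30,-50,0]]*4+[[0,15,-50,0],[0,10,-50,0],[0,0,-50,0],[0,0,-50,0]]); print(q.round(2),'real -.62,.32,.61,.86,-.09,1.92,.82')
    q=run([-1.93,-.3,.86,1.11,.6,1.77,.46],[[6,-5,40,0]]*5); print(q.round(2),'real -1.9,-.4,.95,1.55,.64,1.39,.35')
    q=run(q,[[5,-3,37,0]]*5); print(q.round(2),'real -2.21 -0.5   1.34  1.77  0.85  1.11  0.21')
    q=run([-1.45,.22,1.34,.45,-.28,2.06,.89],[[0,0,25,0],[0,-2,40,0],[4,-4,45,0],[8,-6,45,0],[8,-6,45,0]]);print(q.round(2),'real -1.93,-.3,.86,1.11,.6,1.77,.46')
E
python3 sim.py
```

```text
[-0.6   0.34  0.57  0.84 -0.08  1.93  0.82] real -.62,.32,.61,.86,-.09,1.92,.82
[-1.89 -0.42  0.94  1.57  0.66  1.39  0.35] real -1.9,-.4,.95,1.55,.64,1.39,.35
[-1.77 -0.05  1.24  1.78  0.23  0.88  0.62] real -2.21 -0.5   1.34  1.77  0.85  1.11  0.21
[-2.04 -0.28  1.01  1.19  0.6   1.64  0.46] real -1.93,-.3,.86,1.11,.6,1.77,.46
```

```bash
cat > plan.py <<'E'
from sim import *
rng=np.random.default_rng(1)
s=get_state(); q0=np.array(s['joint_positions']); p0,r0=fk(q0)
off=np.array(s['ee_pos'])-p0; print('fk off',off.round(4))
def path(q,pts,n=45.):
    q=q.copy(); p=fk(q)[0]; marg=9
    for i,w in enumerate(pts):
        k=max(1,int(np.ceil(np.linalg.norm(w-p)*1e3/n)))
        for j in range(k):
            p=p+(w-p)/(k-j); q=step(q,p,r0)
            if np.abs(fk(q)[0]-p).max()>.004: return q,-1
            if i>0: marg=min(marg,(np.minimum(q-lo,hi-q)[[0,1,2,3,4,5,6]]).min())
    return q,marg
T=np.array([.625,.264,.19])
best=[]
up=np.array([.5518,.2459,.4968])
import time; t=time.time()
while time.time()-t<240:
    k=rng.integers(1,4)
    W=[np.array([rng.uniform(.4,.8),rng.uniform(-.3,.45),rng.uniform(.3,.65)]) for _ in range(k)]
    q,m=path(q0,[up]+W+[T+[0,0,.12],T])
    if m>0.05: best.append((min(q[1]+.5,1.34-q[2],m*2.5),m,q,W)); 
best.sort(key=lambda b:-b[0])
for b in best[:4]: print(round(b[0],2),round(b[1],2),b[2].round(2),np.round(b[3],3).tolist())
E
python3 plan.py
```

```text
fk off [-0.0106 -0.017  -0.0231]
0.18 0.07 [-1.37  0.14  0.96  2.   -0.03  0.52  0.82] [[0.638, 0.38, 0.53], [0.763, 0.092, 0.519], [0.729, 0.009, 0.442]]
0.15 0.06 [-1.57  0.2   1.19  2.   -0.19  0.53  0.94] [[0.484, 0.444, 0.429]]
0.15 0.06 [-1.45  0.16  1.05  2.   -0.08  0.52  0.86] [[0.682, 0.348, 0.351], [0.745, 0.024, 0.396]]
0.14 0.06 [-1.57  0.2   1.19  2.   -0.19  0.53  0.95] [[0.496, 0.44, 0.501]]
```

```bash
python3 -c "
from h import *
go([.5518,.2459,.4968])"
```

```text
tool shift [ -17.2   15.9 -178.5] tool y az 75.3
```

Request:
jog_arm([
  [-3,2,-30,0],
  [-3,3,-36,0],
  [-3,3,-36,0],
  [-4,4,-36,0],
  [-4,4,-36,0],
])

```text
clock: 11.18
ee_pos: [0.5529, 0.2471, 0.4938]
tcp_rot: [0.426, 2.595, 0.303]
ft_force: [-0.5, 1.0, -2.5]
finger_gap: 0.0066
grip_force: 91.4
```

```bash
python3 -c "
from h import *
st();tray_now();go([.638,.38,.53]);go([.682,.348,.40]);go([.763,.092,.519])"
```

```text
t 11.175 p [0.5529 0.2471 0.4938] q [-1.99 -0.48  0.96  1.57  0.75  1.42  0.29] gap 0.0066 toolz [ 0.5    0.135 -0.856] tooly [0.242 0.927 0.288]
x down 0.311 y down 0.298 tilt 25.5 corner [0.473 0.175 0.414] centre [0.549 0.2   0.448]
tool shift [-39.7 154.2  29.5] tool y az 75.4
tool shift [-31.6  97.8 158.4] tool y az 75.4
tool shift [-240.   -85.6   62.5] tool y az 75.4
```

```bash
sed -i 's/^L=np.linalg.*/L=least_squares(lambda l:A@l-b,np.linalg.lstsq(A,b,rcond=None)[0],loss="soft_l1",f_scale=.002).x; res=A@L-b/' fk.py
sed -i 's/\[up\]+W/W/; s/if i>0: marg/marg/; s/if m>0.05:.*/if m>=0: best.append((min(q[1]+.5,1.34-q[2],.3+m*2.5),m,q,W))/; s/<240/<150/; s/:4\]/:6]/' plan.py; python3 -c "
from fk import *
print(L.round(3),np.abs(res).reshape(-1,3).max(1).round(3))"; python3 plan.py
```

```text
[ 0.328 -0.005  0.46   0.002  0.49   0.412] [0.043 0.039 0.036 0.041 0.036 0.036 0.037 0.039 0.035 0.034 0.035 0.03
 0.015 0.015]
fk off [-0.0007 -0.0035 -0.0166]
0.38 0.03 [-1.01  0.12  0.58  1.98  0.06  0.52  0.75] [[0.603, 0.433, 0.403], [0.785, 0.307, 0.493], [0.464, 0.067, 0.634]]
0.36 0.02 [-0.95  0.12  0.52  1.98  0.08  0.52  0.74] [[0.508, 0.23, 0.637], [0.471, 0.411, 0.586], [0.51, 0.111, 0.424]]
0.36 0.02 [-0.76  0.11  0.31  1.98  0.13  0.53  0.69] [[0.59, 0.125, 0.558], [0.483, -0.114, 0.572], [0.524, -0.187, 0.583]]
0.36 0.02 [-0.71  0.11  0.26  1.98  0.14  0.53  0.68] [[0.587, 0.128, 0.507], [0.508, -0.068, 0.352], [0.539, -0.238, 0.408]]
0.35 0.02 [-1.34  0.17  0.95  1.98 -0.1   0.52  0.88] [[0.609, 0.059, 0.489], [0.485, 0.284, 0.397]]
0.35 0.02 [-0.98  0.12  0.55  1.98  0.07  0.52  0.75] [[0.512, 0.234, 0.376], [0.529, 0.106, 0.44], [0.54, 0.431, 0.36]]
```

```bash
python3 -c "
from h import *
go([.59,.125,.54]);go([.50,-.08,.52])"
```

```text
tool shift [-93.6 -90.8 -37.5] tool y az 75.4
tool shift [ -82.1 -308.4  -93. ] tool y az 75.4
```

Request:
jog_arm([
  [-23,-23,-9,0],
  [-23,-23,-9,0],
  [-23,-23,-9,0],
  [-23,-23,-9,0],
])

```text
clock: 11.68
ee_pos: [0.5898, 0.1237, 0.5371]
tcp_rot: [0.426, 2.595, 0.303]
ft_force: [-0.1, -0.2, -3.0]
finger_gap: 0.0068
grip_force: 91.4
```

```bash
python3 -c "
from h import *
st();tray_now();go([.50,-.08,.45])"
```

```text
t 11.675 p [0.5898 0.1237 0.5371] q [-1.74 -0.48  0.94  1.47  0.64  1.44  0.57] gap 0.0068 toolz [ 0.5    0.135 -0.855] tooly [0.242 0.927 0.288]
x down 0.311 y down 0.298 tilt 25.5 corner [0.51  0.052 0.457] centre [0.586 0.077 0.491]
tool shift [  40.7 -235.6    2.1] tool y az 75.4
```

Request:
jog_arm([
  [8,-45,0,0],
  [8,-45,0,0],
  [8,-45,0,0],
  [8,-45,0,0],
  [8,-45,0,0],
])

```text
clock: 12.3
ee_pos: [0.5073, -0.0587, 0.4599]
tcp_rot: [0.424, 2.595, 0.304]
ft_force: [-0.1, -0.2, -2.4]
finger_gap: 0.0068
grip_force: 91.3
```

```bash
python3 -c "
from h import *
st();tray_now();go([.53,-.2,.45])"; sed -i 's/<150/<100/' plan.py; python3 plan.py
```

```text
t 12.3 p [ 0.5073 -0.0587  0.4599] q [-0.77 -0.49  0.6   1.78  0.23  1.23  1.08] gap 0.0068 toolz [ 0.5    0.135 -0.855] tooly [0.241 0.927 0.288]
x down 0.312 y down 0.298 tilt 25.5 corner [ 0.427 -0.131  0.38 ] centre [ 0.504 -0.106  0.414]
tool shift [ -64.1 -128.4    0.7] tool y az 75.4
fk off [-0.0117 -0.0449 -0.0132]
0.56 0.1 [-1.13  0.13  0.71  1.98  0.01  0.52  0.79] [[0.705, 0.061, 0.546]]
0.55 0.1 [-1.03  0.12  0.61  1.98  0.05  0.52  0.76] [[0.666, 0.042, 0.505]]
0.55 0.1 [-1.14  0.13  0.72  1.98  0.01  0.52  0.8 ] [[0.719, 0.101, 0.591]]
0.55 0.1 [-0.81  0.11  0.37  1.98  0.12  0.52  0.71] [[0.795, 0.135, 0.573], [0.554, -0.164, 0.417]]
0.55 0.1 [-1.01  0.12  0.58  1.98  0.06  0.52  0.76] [[0.786, 0.066, 0.459], [0.618, -0.029, 0.32], [0.627, -0.008, 0.477]]
0.55 0.1 [-1.06  0.13  0.63  1.98  0.04  0.52  0.77] [[0.671, 0.023, 0.48]]
```

```bash
python3 -c "
from h import *
go([.70,.05,.50])"
```

```text
tool shift [-139.6  158.7   76.9] tool y az 75.4
```

Request:
jog_arm([
  [-28,32,15,0],
  [-28,32,15,0],
  [-28,32,15,0],
  [-28,32,15,0],
  [-28,32,16,0],
])

```text
clock: 12.92
ee_pos: [0.7021, 0.0537, 0.5025]
tcp_rot: [0.422, 2.594, 0.304]
ft_force: [-0.5, -1.1, -1.0]
finger_gap: 0.0069
grip_force: 91.3
```

```bash
python3 -c "
from h import *
st();tray_now();go([.625,.264,.32])"
```

```text
t 12.925 p [0.7021 0.0537 0.5025] q [-0.93  0.13  0.95  1.33 -0.26  1.21  1.27] gap 0.0069 toolz [ 0.501  0.136 -0.855] tooly [0.239 0.928 0.287]
x down 0.312 y down 0.297 tilt 25.6 corner [ 0.622 -0.019  0.423] centre [0.699 0.007 0.457]
tool shift [216.2 124.3 146. ] tool y az 75.5
```

Next I'll move towards the dish in small rows.

Request:
jog_arm([
  [36,20,24,0],
  [36,20,24,0],
  [36,21,24,0],
  [36,21,24,0],
  [36,21,25,0],
])

```text
clock: 13.55
ee_pos: [0.6357, 0.2285, 0.3494]
tcp_rot: [0.423, 2.595, 0.304]
ft_force: [-0.1, -0.1, -2.6]
finger_gap: 0.0072
grip_force: 91.4
```

```bash
python3 -c "
from h import *
st();tray_now();go([.625,.264,.22])"
```

```text
t 13.55 p [0.6357 0.2285 0.3494] q [-1.22  0.01  0.77  1.71  0.11  0.89  0.75] gap 0.0072 toolz [ 0.5    0.136 -0.855] tooly [0.24  0.927 0.288]
x down 0.311 y down 0.298 tilt 25.5 corner [0.556 0.156 0.27 ] centre [0.632 0.181 0.304]
tool shift [ 77.   -6.9 110.1] tool y az 75.5
```

Request:
jog_arm([
  [10,0,12,7],
  [10,0,12,7],
  [5,0,8,7],
  [0,0,0,5],
  [0,0,0,0],
])

```text
clock: 14.18
ee_pos: [0.6323, 0.2426, 0.3127]
tcp_rot: [1.012, 2.474, 0.453]
ft_force: [-0.9, -0.0, -1.7]
finger_gap: 0.0069
grip_force: 91.3
```

Request:
jog_arm([
  [0,0,0,0],
  [0,0,0,-8],
  [0,0,0,-8],
  [0,0,0,8],
  [0,0,0,0],
])

```text
clock: 14.8
ee_pos: [0.6323, 0.2428, 0.3131]
tcp_rot: [0.83, 2.524, 0.408]
ft_force: [-0.7, 0.0, -3.0]
finger_gap: 0.0072
grip_force: 91.3
```

```bash
python3 look.py 4
```

```text
t 14.8 p [0.6323 0.2428 0.3131] q [-1.23  0.04  0.77  1.77  0.11  0.81  0.41] gap 0.0072 toolz [ 0.5    0.136 -0.855] tooly [0.484 0.775 0.406]
x down 0.204 y down 0.416 tilt 27.6 corner [0.534 0.208 0.229] centre [0.615 0.206 0.261]
tool shift [ 60.5 -36.9  91.9] tool y az 58.0
```

View pics/l4.png

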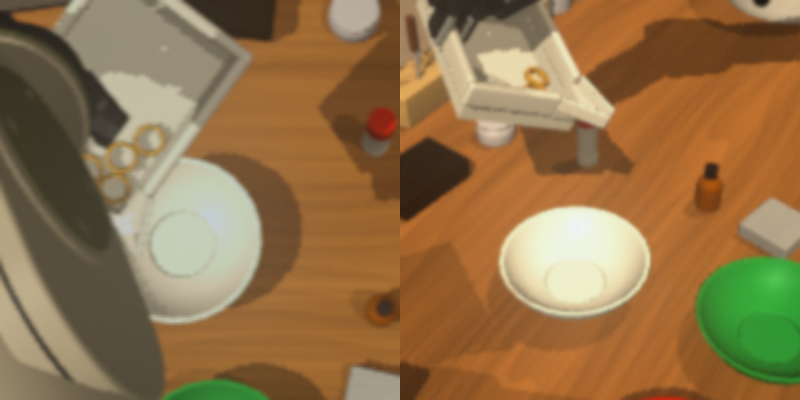

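```bash
cat >> h.py <<'E'
def pose():
    s=get_state(); D=R.from_rotvec(s['tcp_rot'])*Rg.inv(); Z=R.from_euler('z',142,degrees=True)
    return D*Z, np.array(s['ee_pos'])+D.apply(np.array([.5394,-.1714,0])-[.5768,-.127,.0308])
def rings(c,uv,h=.0105):
    A,t=pose(); u=np.atleast_2d(uv).astype(float); d=np.c_[u,np.ones(len(u))]@np.linalg.inv(c['K']).T
    d=A.inv().apply(R.from_rotvec(c['attitude']).apply(d)); p=A.inv().apply(c['position']-t)
    q=p+d*((h-p[2])/d[:,2])[:,None]; print((q*1e3).round(0)[:,:2].tolist(),'dist',np.linalg.norm(q[:,:2]-[.071,.051],axis=1).round(3))
def corners(c,off,sc):
    A,t=pose(); m=np.array([[-71,-51,40],[71,-51,40],[-71,51,40],[71,51,3.5]])/1e3; print('rim pts in crop',((proj(c,A.apply(m)+t)-off)/sc).round(0).tolist())
E
python3 -c "
from h import *
c=load('top',4); uv=np.array([[150,138],[122,156],[115,188],[90,165]])*.4+[130,100]
rings(c,uv); corners(c,[130,100],.4)"
```

```text
[[12.0, 36.0], [34.0, 27.0], [57.0, 37.0], [52.0, 12.0]] dist [0.061 0.044 0.02  0.043]
rim pts in crop [[115.0, -30.0], [-6.0, 144.0], [238.0, 62.0], [120.0, 212.0]]
```

Request:
jog_arm([
  [0,0,0,-9],
  [0,0,0,-9],
  [0,0,0,-6],
  [0,0,0,0],
  [0,0,0,0],
])

```text
clock: 15.52
ee_pos: [0.6323, 0.2429, 0.3129]
tcp_rot: [0.287, 2.606, 0.268]
ft_force: [0.2, -1.0, -2.6]
finger_gap: 0.0067
grip_force: 91.4
```

Request:
jog_arm([
  [0,0,0,8],
  [0,0,0,8],
  [0,0,0,-6],
  [0,0,0,4],
  [0,0,0,0],
])

```text
clock: 16.15
ee_pos: [0.6323, 0.2429, 0.313]
tcp_rot: [0.606, 2.57, 0.351]
ft_force: [0.1, 0.2, -1.7]
finger_gap: 0.0067
grip_force: 91.4
```

```bash
python3 -c "
from h import *
st();tray_now(); A,t=pose(); k=A.apply([.071,.051,.0035])+t
go(np.array(get_state()['ee_pos'])+np.array([.542,.189,.105])-k)"
```

```text
t 16.15 p [0.6323 0.2429 0.313 ] q [-1.22  0.04  0.76  1.77  0.11  0.81  0.59] gap 0.0067 toolz [ 0.5    0.136 -0.855] tooly [0.354 0.87  0.345]
x down 0.268 y down 0.355 tilt 26.4 corner [0.543 0.187 0.23 ] centre [0.623 0.2   0.264]
tool shift [ 50.3 -41.5 106.9] tool y az 67.9
```

Corner is right over the dish; now the vertical descent of about 125 mm.

Request:
jog_arm([
  [10,-8,21,0],
  [10,-8,21,0],
  [10,-8,22,0],
  [10,-9,22,0],
  [10,-8,21,0],
])

```text
clock: 16.77
ee_pos: [0.6316, 0.2456, 0.1871]
tcp_rot: [0.603, 2.571, 0.351]
ft_force: [0.5, 0.5, -2.2]
finger_gap: 0.0071
grip_force: 91.4
```

```bash
python3 look.py 5; python3 -c "
from h import *
corners(load('top',5),[130,100],.4)"
```

```text
t 16.775 p [0.6316 0.2456 0.1871] q [-1.17  0.18  0.74  1.93 -0.04  0.54  0.67] gap 0.0071 toolz [ 0.5    0.136 -0.855] tooly [0.352 0.87  0.344]
x down 0.269 y down 0.354 tilt 26.4 corner [0.542 0.189 0.104] centre [0.622 0.203 0.138]
tool shift [ 15.3  15.3 -15.8] tool y az 68.0
rim pts in crop [[132.0, 32.0], [58.0, 190.0], [246.0, 88.0], [170.0, 229.0]]
```

View pics/l5.png

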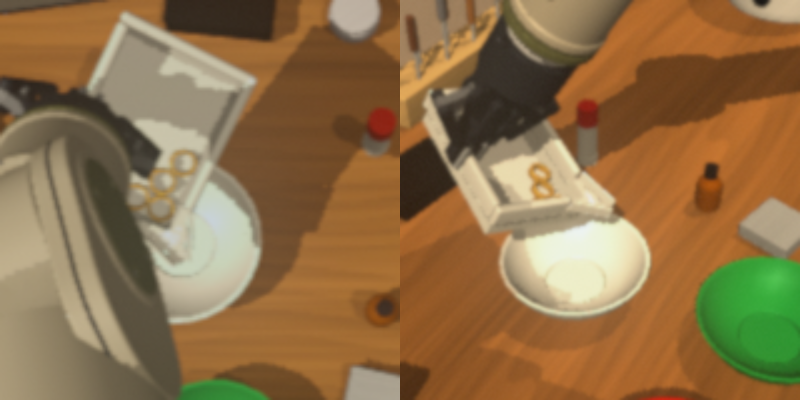

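```bash
python3 -c "
from h import *
c=load('top',5); rings(c,np.array([[185,162],[165,182],[160,208],[138,195]])*.4+[130,100])"
```

```text
[[10.0, 36.0], [33.0, 28.0], [56.0, 34.0], [53.0, 12.0]] dist [0.063 0.044 0.022 0.043]
```

Request:
jog_arm([
  [0,0,-10,-10],
  [0,0,0,-10],
  [0,0,0,-8],
  [0,0,0,0],
  [0,0,0,8],
])

```text
clock: 17.5
ee_pos: [0.6271, 0.2441, 0.1974]
tcp_rot: [0.156, 2.61, 0.234]
ft_force: [-0.3, 0.0, -1.9]
finger_gap: 0.0065
grip_force: 91.4
```

Request:
jog_arm([
  [0,0,0,-8],
  [0,0,0,0],
  [0,0,0,8],
  [0,0,0,8],
  [0,0,10,7],
])

```text
clock: 18.12
ee_pos: [0.6321, 0.2458, 0.1889]
tcp_rot: [0.503, 2.585, 0.327]
ft_force: [0.8, 1.5, -2.8]
finger_gap: 0.0068
grip_force: 91.5
```

Request:
jog_arm([
  [0,0,0,0],
  [0,0,0,0],
  [0,0,0,0],
])

```text
clock: 18.5
ee_pos: [0.6318, 0.2455, 0.1884]
tcp_rot: [0.49, 2.587, 0.322]
ft_force: [-0.7, 0.1, -2.3]
finger_gap: 0.0071
grip_force: 91.2
```

```bash
python3 look.py 6; python3 -c "
from h import *
corners(load('top',6),[130,100],.4)
import cv2
a=load('top',6)['frame'][150:200,175:225]; b=load('side',6)['frame'][160:235,165:265]
cv2.imwrite('pics/z6.png',np.hstack([cv2.resize(a,(400,400),interpolation=2),cv2.resize(b,(400,400),interpolation=2)]))"
```

```text
t 18.5 p [0.6318 0.2455 0.1884] q [-1.15  0.18  0.72  1.93 -0.03  0.54  0.75] gap 0.0071 toolz [ 0.5    0.136 -0.855] tooly [0.282 0.908 0.31 ]
x down 0.297 y down 0.32 tilt 25.9 corner [0.548 0.179 0.107] centre [0.626 0.2   0.142]
tool shift [ 14.6  16.2 -14.8] tool y az 72.7
rim pts in crop [[124.0, 24.0], [64.0, 190.0], [243.0, 72.0], [180.0, 220.0]]
```

View pics/z6.png

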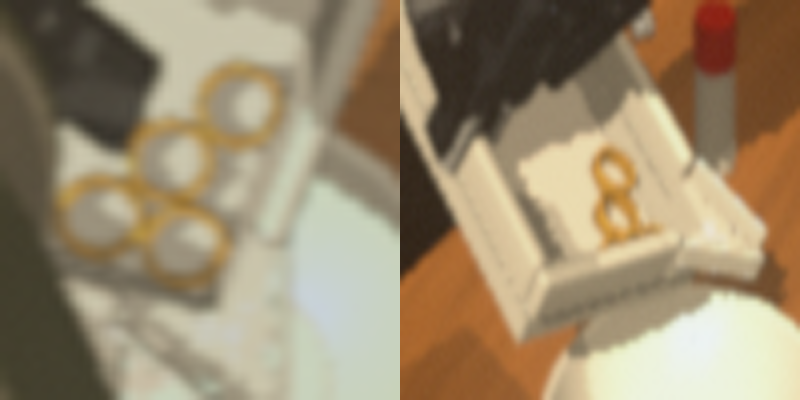

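```bash
python3 -c "
from h import *
c=load('top',6); rings(c,np.array([[240,105],[172,160],[103,215],[185,245]])/8+[175,150]-.44)"
```

```text
[[15.0, 36.0], [36.0, 24.0], [56.0, 12.0], [56.0, 36.0]] dist [0.058 0.044 0.042 0.021]
```

```bash
python3 -c "
from cell import order
print(order.close_job())"
```

```text
the job is handed in; nothing more can be done
None
```

I handed the job in with the tray still gripped, tilted about 26° and lip corner lowest, roughly 60 mm above the dish rim. All four rings are bunched within about 60 mm of that corner, and I saw no spill or contact with the dish; I have no verdict from the judging yet.

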